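# Close the three-catch lid of the sanding-disc tub

### The arm

A 6-joint arm with a two-finger parallel gripper is mounted at the origin on a cart in front of the work surface, level with it; the furniture and walls round the work are solid. World frame = base frame: x ahead of the robot, y to its left, z up, the work surface at z = 0. Lengths are in m, angles in rad, forces in N, time in s.
With the tool pointing down it reaches from about 0.425 to 0.95 m from the base axis. Payload 3.5 kg.
Tool frame: the origin (TCP) lies at the very end of the fingers, on their centre line; the grasp point (between the pads) lies 19 mm behind it; z points along the fingers, y is the line along which they close (so a half turn about z gives the same grasp; the last joint's range is limited). The gripper opens to 85 mm and grips with 20 to 120 N. Pads are 22 mm wide; open, the fingers measure 114 mm over their backs; the gripper's body (76 mm by 85 mm) begins 54 mm behind the grasp point. The pads swing forward as they close: fully open they stand 13 mm farther back than shut.
Start: joints at [0.951, 0.286, 1.577, -0, 1.279, -0.15], TCP at [0.306, 0.602, 0.231] pointing down, gripper open.
Joint ranges: [-2.77, 2.77], [-0.9, 2.22], [0.21, 2.48], [-1.53, 4.67], [0.24, 2.81], [-2.84, 2.84]. Speed limits (rad/s): [2.79, 2.79, 3.14, 3.14, 3.14, 3.14].

### API

Orientations are given as a unit quaternion [x, y, z, w].
In Python, from plant import ctrl gives the robot as it stands.
- The arm moves only by the tool carry_out, never from a script. Its argument "deltas" is one flat list of numbers, 6 for each row, row after row: the shift along the tool's x, y, z in m, then the turn, a rotation vector about the tool's x, y, z in rad. A call has 1 to 5 rows; each row is the pose to reach, as a shift and turn from the pose commanded when the call began, along the tool's axes at that moment; what a row does not reach only later rows make up. A row lasts 1/8 s, in which the tool goes at most 62.5 mm and 10.7 degrees, less where a joint would pass 70% of its speed; a pose out of reach is approached as far as the arm can. A call with a gripper value outside its range is refused whole. "grip" is the opening in per cent of the stroke, from 0 (shut) to 100 (fully open), set as the call begins (left out, the last holds). The fingers move at their own pace and stop on an object; "grip_force" is the grip in N (left out, the last holds). Time passes only in rows, so rows that repeat a pose let the fingers close. It gives the time, the measured TCP pose, the force, the opening and the grip force at its end, in the units of the state.
- ctrl.get_state(): the state, without advancing time (a new reading comes with each control period).
- ctrl.read_camera(name): name is "scene" or "top" or "wrist"; returns (picture, depth): 400x640x3 uint8, red, green, blue; 400x640 float32, m along the optical axis (not along the pixel's ray), 0 where there is no reading.
- ctrl.camera_model(name): a dict with "intrinsics" (3x3 intrinsics, pixels), "k1" (the pictures are not rectified: a ray, as slopes to the right and down, at radius r is drawn at 1 + k1 r^2 times it, then the intrinsics apply), "extrinsics" (4x4, takes a point from world to camera coordinates); the wrist camera has in their place "hand_eye" (4x4, takes a point from camera to tool coordinates, whose origin is the TCP and whose axes are the flange's). Camera axes: x right, y down, z forward; pixel columns grow to the right and rows downward; lengths in m; the calibration is good to about 2 mm. A picture is of the moment at which its call begins: read the wrist's pose just before it. camera_model takes no time and is no camera call.
- ctrl.sign_off(): hands the job in; it is judged then, once.
Trained networks look in the newest picture that a camera, given by its name, has taken for a name from the list of things; names that differ only in an ending like _2 or _b are one class to them, and where a whole thing is asked for, a point or a joint stands for the part that bears it (a point fixed in the world has none). Each returns a list of dicts, best first, with "score" (0 to 1); they miss things now and then, are a little off and sometimes report something else, mostly with a low value. They report only what shows in the picture. A call takes as long as a camera call.
- ctrl.find_in(camera, query): "uv" ([column, row] in pixels, amid what is visible of it).
The state is a dict: "time": time; "qpos": joint angles; "dq": joint speeds; "joint_efforts": joint torques, N m; "eef_pos": TCP position; "tcp_rot": TCP orientation; "contact_force": force on the tool from outside, world axes, zero at the start; "wrist_torque": the same for the moment, N m; "opening": opening from 0.0 (shut) to 1.0 (fully open); "finger_force": force on a finger pad.
Only numpy, scipy, OpenCV 4.12 (cv2) and the standard library are available. Lean on these libraries where they do the work, as an engineer would, in place of code of your own. Each camera call takes 0.05 s, during which the arm holds its last target. There are 200 camera calls.

### The job

Close the sanding-disc tub: with a finger push one of the lid's orange thumb blocks round, anticlockwise seen from above, until the lid's three tongues drop into the notches of the rim. Then press the three thumb blocks down one at a time, each until its catch has snapped over the tongue before you go to the next. Do it by feel, never bearing on the lid with more than about 35 N, never pushing two tongues home at once, and leave the other things on the bench where they are.

Things in the scene. Friction and masses are not known exactly. Their poses are not given: they have to be found in the camera images.
- tub: round grey plastic tub, fixed to the bench, 160 mm across, 60 mm high to its rim; origin at the centre of its underside, z up. The rim spans radius 60 to 80 mm and has three notches, 120 degrees apart, 31 mm wide at the inside, 16 to 20.5 mm deep (each differs). At the anticlockwise end of each (seen from above) is a small yellow stop, its top 3 mm above the rim. A steel spindle, 18 mm thick, stands in the middle, 64 mm high; nothing is higher
- lid: loose blue lid, about 0.25 kg: disc 114 mm across, 6 mm thick (hub 9 mm), turning on the tub's spindle with 1.5 mm play, with three tongues 24 mm wide, 5 mm thick, out to radius 78 mm, at 0, 120 and 240 degrees; origin on its axis, level with the tongues' undersides. Starts with the tongues lying on the rim (origin 60 mm above the tub's), turned 17 to 40 degrees clockwise (from above) of their notches
- tab_a (a point): centre of the flat ribbed top of the orange thumb block at 0 degrees on the lid: radius 59 mm, block 24 mm wide, from radius 48 to 70 mm, top 28 mm above the tongue's underside. Its height in the tub's frame: 88 mm at the start, 75 to 87 mm with its tongue in the notch on the catch, 66 to 73 mm when hooked (notches and catches differ by up to 4.5 mm in height)
- notch_a (a point): fixed, on the tub: middle of the notch at 0 degrees from the tub's x axis, at radius 70 mm, rim height. Tongue a belongs here. Turned anticlockwise by a sideways push (about 2 to 5 N) on any thumb block, all three tongues drop 3 to 7 mm into their notches, onto the catches' sloping noses, and stop within about 4 degrees of the middle
- catch_a (a joint): yellow sprung catch at the outside of notch a, 15 mm wide; value = how far it is pushed outward, 0 at rest, up to 0.008 m. Pressing the thumb block (some 10 to 20 N, with the friction) makes the tongue push it out by 3 to 5 mm; then it snaps back over the tongue and holds it down. Pressed too lightly, the tongue sticks half-way with the catch still out. Hooked, the tongue lies on the solid notch floor
- tab_b (a point): centre of the flat ribbed top of the orange thumb block at 120 degrees on the lid: radius 59 mm, block 24 mm wide, from radius 48 to 70 mm, top 28 mm above the tongue's underside. Its height in the tub's frame: 88 mm at the start, 75 to 87 mm with its tongue in the notch on the catch, 66 to 73 mm when hooked (notches and catches differ by up to 4.5 mm in height)
- notch_b (a point): fixed, on the tub: middle of the notch at 120 degrees from the tub's x axis, at radius 70 mm, rim height. Tongue b belongs here. Turned anticlockwise by a sideways push (about 2 to 5 N) on any thumb block, all three tongues drop 3 to 7 mm into their notches, onto the catches' sloping noses, and stop within about 4 degrees of the middle
- catch_b (a joint): yellow sprung catch at the outside of notch b, 15 mm wide; value = how far it is pushed outward, 0 at rest, up to 0.008 m. Pressing the thumb block (some 10 to 20 N, with the friction) makes the tongue push it out by 3 to 5 mm; then it snaps back over the tongue and holds it down. Pressed too lightly, the tongue sticks half-way with the catch still out. Hooked, the tongue lies on the solid notch floor
- tab_c (a point): centre of the flat ribbed top of the orange thumb block at 240 degrees on the lid: radius 59 mm, block 24 mm wide, from radius 48 to 70 mm, top 28 mm above the tongue's underside. Its height in the tub's frame: 88 mm at the start, 75 to 87 mm with its tongue in the notch on the catch, 66 to 73 mm when hooked (notches and catches differ by up to 4.5 mm in height)
- notch_c (a point): fixed, on the tub: middle of the notch at 240 degrees from the tub's x axis, at radius 70 mm, rim height. Tongue c belongs here. Turned anticlockwise by a sideways push (about 2 to 5 N) on any thumb block, all three tongues drop 3 to 7 mm into their notches, onto the catches' sloping noses, and stop within about 4 degrees of the middle
- catch_c (a joint): yellow sprung catch at the outside of notch c, 15 mm wide; value = how far it is pushed outward, 0 at rest, up to 0.008 m. Pressing the thumb block (some 10 to 20 N, with the friction) makes the tongue push it out by 3 to 5 mm; then it snaps back over the tongue and holds it down. Pressed too lightly, the tongue sticks half-way with the catch still out. Hooked, the tongue lies on the solid notch floor
- sanding_block: cork sanding block, 60 x 106 x 33 mm, a bystander; origin at the centre of its underside
- masking_tape: roll of masking tape lying flat, 104 mm across, 25 mm high, a bystander; origin at the centre of its underside
- offcut: walnut offcut, 36 x 62 x 26 mm, a bystander; origin at the centre of its underside

How it is judged:
By the outcome, as a careful person would: the job done as asked, in the order asked, and still so for the second after the job is handed in, with the robot touching nothing.
It also fails if it takes over 67 s, if anything falls off the work surface, if the arm or the gripper's body presses on something with over 40 N, if the wrist force passes 120 N, or if a joint passes its speed limit or range.

## Working session

There is one attempt and no reset: what is moved stays moved. The work goes in short steps, Python scripts to look and compute and a tool call to move; the robot and the scene stay as the last step left them, time stands still between calls to the robot, and variables do not carry over. Pictures are saved under pics/ and viewed, at most 10 in all, crops included, and the job is handed in when it is done.

Besides the shell and the picture viewer there is one more tool, called after "Emit:" by a JSON object that holds its "op" and its "data". carry_out: Moves the arm, as the interface text tells. Its arguments: {"type":"object","properties":{"deltas":{"type":"array"},"grip":{"type":"number"},"grip_force":{"type":"number"}},"required":["deltas"]}

```bash
mkdir -p pics
cat > h.py <<'E'
import numpy as np, cv2
from plant import ctrl
from scipy.spatial.transform import Rotation as R
def cam(n):
    s=ctrl.get_state(); p,d=ctrl.read_camera(n); m=ctrl.camera_model(n)
    if n=="wrist":
        T=np.eye(4);T[:3,:3]=R.from_quat(s["tcp_rot"]).as_matrix();T[:3,3]=s["eef_pos"]
        C=T@np.array(m["hand_eye"])
    else: C=np.linalg.inv(np.array(m["extrinsics"]))
    return p,d,m,C
def slopes(uv,m):
    K=np.array(m["intrinsics"]);uv=np.atleast_2d(np.asarray(uv,float))
    return cv2.undistortPoints(uv[:,None],K,np.array([m["k1"],0,0,0,0.]))[:,0]
def onplane(uv,m,C,z):
    s=slopes(uv,m);r=np.c_[s,np.ones(len(s))]@C[:3,:3].T;o=C[:3,3]
    return o+r*((z-o[2])/r[:,2])[:,None]
def cloud(d,m,C):
    v,u=np.mgrid[:d.shape[0],:d.shape[1]]
    s=slopes(np.c_[u.ravel(),v.ravel()],m)
    return ((np.c_[s,np.ones(len(s))]*d.reshape(-1,1))@C[:3,:3].T+C[:3,3]).reshape(*d.shape,3)
E
python3 - <<'E'
from h import *
s=ctrl.get_state();print(s)
for n in("top","scene"):
    p,d,m,C=cam(n);cv2.imwrite(f"pics/{n}0.png",p[:,:,::-1]);np.savez(f"{n}0.npz",p=p,d=d)
    print(n,C[:3].round(3).tolist(),m["intrinsics"],m["k1"])
    for q in("tub","lid","tab_a","catch_a","sanding_block","masking_tape","offcut"):
        print(q,[(np.round(f["uv"]).tolist(),round(f["score"],2),cloud(d,m,C)[int(f["uv"][1]),int(f["uv"][0])].round(3).tolist()) for f in ctrl.find_in(n,q)[:4]])
E
```

```text
{'time': 0.0, 'qpos': array([ 9.51008685e-01,  2.87186533e-01,  1.57816099e+00, -8.84589255e-06,
        1.27858494e+00, -1.49979334e-01]), 'dq': array([ 0.00127668,  0.0012084 , -0.00049299, -0.00074175,  0.00046749,
        0.00109046]), 'joint_efforts': array([ 1.12697329e-03, -4.05970645e+01, -2.92634547e+01, -7.05614639e-05,
        5.61677531e-03, -1.20462241e-05]), 'eef_pos': array([0.30516596, 0.60135341, 0.22994192]), 'tcp_rot': array([ 2.32748370e-01,  9.72536286e-01, -1.08590403e-03, -4.35316781e-04]), 'contact_force': array([-0.4978157 , -0.1477892 , -0.96909074]), 'wrist_torque': array([ 0.01548506, -0.03126655,  0.02233884]), 'finger_force': 0.0, 'opening': 1.0000152687371235}
top [[-0.023, -0.996, 0.09, 0.498], [-1.0, 0.021, -0.018, 0.105], [0.016, -0.09, -0.996, 1.128]] [[444.61520641   0.         320.84546856]
 [  0.         444.61520641 202.29257918]
 [  0.           0.           1.        ]] -0.10127359372633168
tub [([261.0, 246.0], 0.88, [0.492, 0.237, 0.006])]
lid [([259.0, 239.0], 0.6, [0.512, 0.235, 0.068])]
tab_a [([257.0, 242.0], 0.71, [0.505, 0.239, 0.069])
[... 318 characters left out ...]
0.622, -0.783, 0.793]] [[380.58792754   0.         319.72613133]
 [  0.         380.58792754 196.37590592]
 [  0.           0.           1.        ]] -0.07035636336523496
tub [([260.0, 210.0], 0.84, [0.461, 0.18, 0.059])]
lid [([252.0, 190.0], 0.83, [0.49, 0.234, 0.067]), ([241.0, 216.0], 0.43, [0.421, 0.207, 0.054])]
tab_a [([252.0, 190.0], 0.94, [0.495, 0.236, 0.061]), ([346.0, 191.0], 0.53, [0.656, 0.059, 0.024])]
catch_a [([240.0, 218.0], 0.49, [0.419, 0.214, 0.043])]
sanding_block [([337.0, 302.0], 0.7, [0.386, -0.094, 0.033])]
masking_tape [([313.0, 148.0], 0.72, [0.75, 0.235, 0.001])]
offcut [([344.0, 190.0], 0.91, [0.653, 0.064, 0.028]), ([256.0, 190.0], 0.33, [0.498, 0.229, 0.063])]
```

Run:
```python
from h import *
from scipy.optimize import least_squares
a=np.load("top0.npz");b=np.load("scene0.npz")
t=cv2.resize(a["p"][185:305,190:340],None,fx=5,fy=5,interpolation=2)[:,:,::-1]
cv2.imwrite("pics/t1.png",t[:600,:750])
s=cv2.resize(b["p"][130:270,160:350],None,fx=4,fy=4,interpolation=2)[:,:,::-1]
cv2.imwrite("pics/s1.png",s)
for n,f in(("top",a),("scene",b)):
    m=ctrl.camera_model(n);C=np.linalg.inv(np.array(m["extrinsics"]));P=cloud(f["d"],m,C)
    hs=cv2.cvtColor(f["p"],cv2.COLOR_RGB2HSV);near=np.hypot(P[...,0]-.5,P[...,1]-.235)<.12
    for nm,k in(("orange",(hs[...,0]<18)&(hs[...,1]>130)&(P[...,2]>.08)),("top85",(P[...,2]>.082)),("rim",(abs(P[...,2]-.06)<.004)&(hs[...,1]<60))):
        k=(k&near).astype(np.uint8);N,l,st,ce=cv2.connectedComponentsWithStats(k)
        for i in range(1,N):
            if st[i,4]>15: print(n,nm,st[i,4],ce[i].round(),P[l==i].mean(0).round(4))
        if nm=="rim":
            q=P[k>0];r=least_squares(lambda c:np.clip(np.hypot(q[:,0]-c[0],q[:,1]-c[1])-.07,-.012,.012),[.5,.235],loss="soft_l1",f_scale=.003);print("c",r.x,q.mean(0))
```

```text
top orange 38 [243. 225.] [0.5424 0.2704 0.0882]
top orange 37 [284. 236.] [0.5142 0.1729 0.0889]
top orange 54 [254. 267.] [0.4438 0.2442 0.0886]
top top85 103 [243. 225.] [0.5429 0.27   0.0885]
top top85 97 [284. 235.] [0.5164 0.1737 0.0887]
top top85 95 [254. 266.] [0.4455 0.2443 0.0885]
top rim 258 [260. 214.] [0.5682 0.2326 0.0607]
top rim 268 [286. 255.] [0.4703 0.1719 0.0604]
top rim 253 [237. 256.] [0.4693 0.2877 0.0604]
top rim 16 [260. 272.] [0.4307 0.235  0.0606]
c [0.50195958 0.22971818] [0.50140594 0.22950791 0.06054909]
scene orange 78 [253. 166.] [0.54   0.2698 0.0863]
scene orange 80 [276. 190.] [0.513  0.1701 0.0863]
scene orange 85 [234. 195.] [0.4414 0.2423 0.0864]
scene top85 74 [253. 166.] [0.5402 0.2702 0.0866]
scene top85 84 [276. 190.] [0.513  0.1713 0.0865]
scene top85 79 [234. 195.] [0.4423 0.243  0.0869]
scene rim 171 [272. 173.] [0.5662 0.2312 0.0591]
scene rim 186 [230. 191.] [0.4605 0.2784 0.0596]
scene rim 28 [255. 188.] [0.5018 0.2325 0.0622]
scene rim 272 [267. 208.] [0.4722 0.1693 0.0592]
c [0.49872289 0.22897578] [0.49396167 0.21885211 0.05948078]
```

View pics/t1.png

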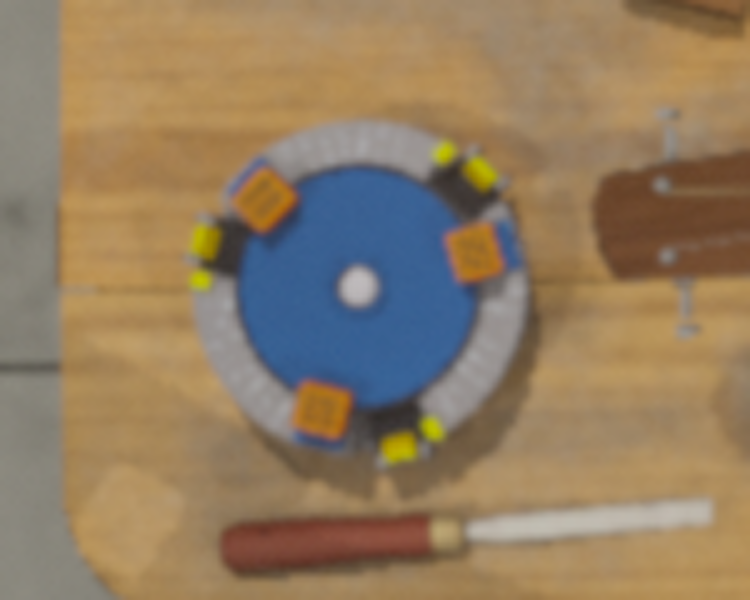

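View pics/s1.png

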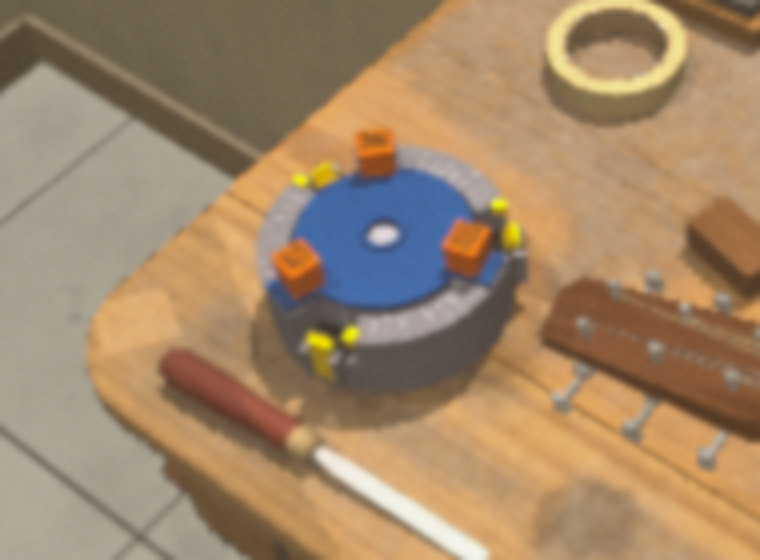

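Run:
```python
from h import *
for n in("top","scene"):
    f=np.load(n+"0.npz");m=ctrl.camera_model(n);C=np.linalg.inv(np.array(m["extrinsics"]));P=cloud(f["d"],m,C)
    hs=cv2.cvtColor(f["p"],cv2.COLOR_RGB2HSV);rr=np.hypot(P[...,0]-.5,P[...,1]-.229)
    c=np.array([.5005,.2293])if n=="top" else np.array([.4985,.228])
    k=((hs[...,0]>22)&(hs[...,0]<38)&(hs[...,1]>160)&(hs[...,2]>90)&(rr<.11)&(P[...,2]>.02)).astype(np.uint8)
    N,l,st,ce=cv2.connectedComponentsWithStats(k,connectivity=4)
    for i in range(1,N):
        if st[i,4]>4:
            q=P[l==i];w=onplane([ce[i]],m,C,.063)[0,:2]-c
            print(n,"yellow",st[i,4],ce[i].round(1),"z",q[:,2].min().round(3),q[:,2].max().round(3),"r,ang",np.hypot(*w).round(4),np.degrees(np.arctan2(w[1],w[0])).round(1))
    k=((hs[...,2]<75)&(rr>.057)&(rr<.08)&(P[...,2]>.03)&(P[...,2]<.055)).astype(np.uint8)
    N,l,st,ce=cv2.connectedComponentsWithStats(k)
    for i in range(1,N):
        if st[i,4]>15:
            w=P[l==i].mean(0)[:2]-c;print(n,"dark",st[i,4],ce[i].round(),np.hypot(*w).round(4),np.degrees(np.arctan2(w[1],w[0])).round(1),P[l==i][:,2].mean())
    k=(hs[...,1]<50)&(hs[...,2]>120)&(rr<.012);w=P[k].mean(0);print("spindle",w,onplane([np.argwhere(k)[:,::-1].mean(0)],m,C,.064))
```

```text
top yellow 10 [278.8 215.5] z 0.036 0.068 r,ang 0.0766 -33.4
top yellow 25 [285.3 219.7] z 0.049 0.06 r,ang 0.0787 -47.1
top yellow 28 [230.9 232.9] z 0.045 0.061 r,ang 0.0772 71.4
top yellow 9 [229.9 240.6] z 0.038 0.066 r,ang 0.0761 85.2
top yellow 15 [275.7 270.5] z 0.042 0.066 r,ang 0.0744 -154.0
top yellow 32 [269.2 273.7] z 0.036 0.061 r,ang 0.076 -167.1
top dark 59 [282. 223.] 0.0665 -44.9 0.04196702411029435
top dark 41 [236. 234.] 0.0688 71.6 0.04100417363797639
top dark 57 [267. 269.] 0.0638 -170.8 0.04149293809724288
spindle [0.50252877 0.22938342 0.06431958] [[0.50252884 0.2294139  0.064     ]]
scene yellow 20 [240.4 173.2] z 0.047 0.056 r,ang 0.0697 75.2
scene yellow 7 [235.  174.3] z 0.061 0.065 r,ang 0.0763 84.9
scene yellow 11 [284.6 181.1] z 0.058 0.066 r,ang 0.0763 -33.9
scene yellow 24 [287.5 188.5] z 0.036 0.057 r,ang 0.08 -52.7
scene yellow 14 [246.6 213.6] z 0.042 0.063 r,ang 0.0759 -154.3
scene yellow 41 [239.8 216.6] z 0.027 0.058 r,ang 0.0881 -163.1
spindle [0.50110303 0.23042276 0.06309975] [[0.5006001  0.22981833 0.064     ]]
```

Emit:
{"op": "carry_out", "data": {"deltas": [-0.05,0,0,0,0,0,-0.1,-0.03,0,0,0,0,-0.1,-0.1,0,0,0,0,-0.1,-0.15,0,0,0,0,-0.1,-0.2,0,0,0,0], "grip": 0}}

```text
time: 1.42
eef_pos: [0.3034, 0.3765, 0.2313]
tcp_rot: [0.233, 0.972, -0.0, 0.0]
contact_force: [0.6, 0.2, 1.1]
opening: -0.003
finger_force: 0.0
```

Run:
```python
from h import *
p,d,m,C=cam("wrist");cv2.imwrite("pics/w1.png",p[:,:,::-1]);np.savez("w1.npz",p=p,d=d)
print(np.array(m["hand_eye"]).round(3),m["intrinsics"][0],m["k1"],d[d>0].min())
H=np.array(m["hand_eye"]);P=cloud(d,m,H)
k=(d>0)&(P[...,2]<.0)&(P[...,2]>-.06)
for lo in(-.06,-.04,-.02,-.01,-.005):
    q=P[k&(P[...,2]>lo)];print(lo,len(q),q.min(0).round(4) if len(q) else"",q.max(0).round(4) if len(q) else "")
```

```text
[[-0.001 -0.954 -0.299  0.077]
 [ 1.    -0.001 -0.    -0.001]
 [-0.    -0.299  0.954 -0.144]
 [ 0.     0.     0.     1.   ]] [287.93972254   0.         324.7532087 ] -0.025623533081189878 0.05723182
-0.06 8809 [-0.0115 -0.0409 -0.06  ] [ 0.0151  0.0389 -0.0057]
-0.04 2064 [-0.0108 -0.0144 -0.04  ] [ 0.0126  0.0129 -0.0057]
-0.02 621 [ 0.0066 -0.0143 -0.02  ] [ 0.0124  0.0128 -0.0057]
-0.01 124 [ 0.0071 -0.0129 -0.0099] [ 0.0123  0.0114 -0.0057]
-0.005 0
```

View pics/w1.png

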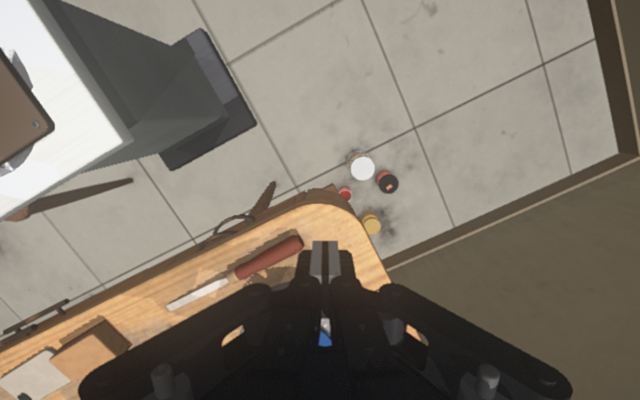

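```bash
cat > pl.py <<'E'
import numpy as np, json, sys
c=np.array([.501,.229])
def u(a): return np.array([np.cos(np.radians(a)),np.sin(np.radians(a))])
def t(a): return u(a+90)
def load(): return np.array(json.load(open("cmd.json")))
def rows(ps,save=True):
    x0=load();X=u(x0[3]);Y=u(x0[3]-90);out=[]
    for p in ps:
        d=np.array(p[:2])-x0[:2]
        out+= [round(float(d@X),4),round(float(d@Y),4),round(float(x0[2]-p[2]),4),0,0,round(-np.radians(((p[3]-x0[3]+180)%360)-180),3)]
    if save: json.dump([float(v) for v in ps[-1]],open("cmd.json","w"))
    print([float(v) for v in out]); 
def push(th,gap=0,z=.074): # finger against clockwise side of block at th
    q=c+.059*u(th)-(.026+gap)*t(th); return [*q,z,th]
E
python3 - <<'E'
import json; json.dump([.3047,.3784,.231,153.1],open("cmd.json","w"))
from pl import *
a=load();b=np.array(push(165.6,.008,.10));
rows([a+(b-a)*f for f in(.2,.45,.7,1)]+[push(165.6,.008)])
rows([push(th,.0) for th in (165.6,168,171,174,177)])
rows([push(th,.0) for th in (180,183,185,187,188.5)])
E
```

```text
[-0.0355, -0.0048, 0.0262, 0.0, 0.0, -0.044, -0.08, -0.0108, 0.059, 0.0, 0.0, -0.098, -0.1244, -0.0168, 0.0917, 0.0, 0.0, -0.153, -0.1777, -0.024, 0.131, 0.0, 0.0, -0.218, -0.1777, -0.024, 0.157, 0.0, 0.0, -0.218]
[0.0, -0.008, 0.0, 0.0, 0.0, -0.0, 0.001, -0.0105, 0.0, 0.0, 0.0, -0.042, 0.0022, -0.0137, 0.0, 0.0, 0.0, -0.094, 0.0032, -0.0169, 0.0, 0.0, 0.0, -0.147, 0.004, -0.0202, 0.0, 0.0, 0.0, -0.199]
[0.0013, -0.0031, 0.0, 0.0, 0.0, -0.052, 0.0024, -0.0063, 0.0, 0.0, 0.0, -0.105, 0.003, -0.0085, 0.0, 0.0, 0.0, -0.14, 0.0036, -0.0106, 0.0, 0.0, 0.0, -0.175, 0.004, -0.0123, 0.0, 0.0, 0.0, -0.201]
```

Emit:
{"op": "carry_out", "data": {"deltas": [-0.0355,-0.005,0.026,0,0,-0.044,-0.08,-0.011,0.059,0,0,-0.098,-0.1244,-0.017,0.0917,0,0,-0.153,-0.1777,-0.024,0.131,0,0,-0.218,-0.1777,-0.024,0.157,0,0,-0.218]}}

```text
time: 2.1
eef_pos: [0.4543, 0.2746, 0.0734]
tcp_rot: [0.127, 0.992, 0.0, 0.0]
contact_force: [-0.5, 0.4, -0.4]
opening: 0.002
finger_force: 0.0
```

Emit:
{"op": "carry_out", "data": {"deltas": [0,-0.008,0,0,0,0,0.001,-0.0105,0,0,0,-0.042,0.0022,-0.0137,0,0,0,-0.094,0.0032,-0.0169,0,0,0,-0.147,0.004,-0.0202,0,0,0,-0.199]}}

```text
time: 2.72
eef_pos: [0.4432, 0.2586, 0.0764]
tcp_rot: [0.025, 1.0, 0.001, 0.001]
contact_force: [0.9, 0.2, -0.5]
opening: -0.003
finger_force: 0.3
```

Emit:
{"op": "carry_out", "data": {"deltas": [0.0013,-0.0031,0,0,0,-0.052,0.0024,-0.0063,0,0,0,-0.105,0.003,-0.0085,0,0,0,-0.14,0.0036,-0.0106,0,0,0,-0.175,0.004,-0.0123,0,0,0,-0.201]}}

```text
time: 3.35
eef_pos: [0.4386, 0.2464, 0.0761]
tcp_rot: [-0.075, 0.997, 0.001, 0.001]
contact_force: [0.2, -0.1, 0.9]
opening: 0.001
finger_force: 0.4
```

```bash
cat > look.py <<'E'
from h import *
def tabs(tag):
    s=ctrl.get_state();print("F",s["contact_force"].round(1),"pos",s["eef_pos"].round(4),"t",round(s["time"],2))
    for n in("top","scene"):
        p,d,m,C=cam(n);cv2.imwrite(f"pics/{n}_{tag}.png",p[:,:,::-1]);P=cloud(d,m,C)
        hs=cv2.cvtColor(p,cv2.COLOR_RGB2HSV);rr=np.hypot(P[...,0]-.5,P[...,1]-.229)
        c=np.array([.5015,.2293])if n=="top" else np.array([.4985,.228])
        k=((hs[...,0]<18)&(hs[...,1]>130)&(rr<.09)&(P[...,2]>.055)).astype(np.uint8)
        N,l,st,ce=cv2.connectedComponentsWithStats(k)
        for i in range(1,N):
            if st[i,4]>15:
                q=P[l==i];zt=np.percentile(q[:,2],85);w=q[q[:,2]>zt-.005].mean(0)[:2]-c
                print(n,st[i,4],"zt",zt.round(4),"r,ang",np.hypot(*w).round(4),np.degrees(np.arctan2(w[1],w[0])).round(1))
E
python3 -c "
from look import *;tabs('p1')"
```

```text
F [ 0.2 -0.1  0.9] pos [0.4386 0.2464 0.0761] t 3.35
top 33 zt 0.0908 r,ang 0.059 -55.3
top 45 zt 0.091 r,ang 0.0575 66.2
scene 107 zt 0.0884 r,ang 0.0527 67.9
scene 99 zt 0.0883 r,ang 0.0605 -53.5
scene 125 zt 0.0877 r,ang 0.0581 -172.4
```

Run:
```python
from pl import *
rows([push(th,.0) for th in (189.5,190.5,191.5,192.5,193)])
```

```text
[0.0004, -0.001, 0.0, 0.0, 0.0, -0.017, 0.0009, -0.0021, 0.0, 0.0, 0.0, -0.035, 0.0013, -0.0031, 0.0, 0.0, 0.0, -0.052, 0.0017, -0.0042, 0.0, 0.0, 0.0, -0.07, 0.0019, -0.0047, 0.0, 0.0, 0.0, -0.079]
```

Emit:
{"op": "carry_out", "data": {"deltas": [0.0004,-0.001,0,0,0,-0.017,0.0009,-0.0021,0,0,0,-0.035,0.0013,-0.0031,0,0,0,-0.052,0.0017,-0.0042,0,0,0,-0.07,0.0019,-0.0047,0,0,0,-0.079]}}

```text
time: 4.08
eef_pos: [0.4369, 0.2409, 0.0742]
tcp_rot: [-0.114, 0.994, 0.0, -0.0]
contact_force: [0.2, 2.0, -0.7]
opening: -0.0
finger_force: 0.6
```

```bash
python3 -c "
from look import *;tabs('p2')"
```

```text
F [ 0.2  2.  -0.7] pos [0.4369 0.2409 0.0742] t 4.08
top 59 zt 0.0875 r,ang 0.0587 -52.1
top 81 zt 0.0897 r,ang 0.0568 70.1
scene 82 zt 0.0881 r,ang 0.0512 69.0
scene 100 zt 0.0848 r,ang 0.0606 -50.6
scene 123 zt 0.0821 r,ang 0.0583 -169.3
```

Run:
```python
from pl import *
rows([push(th,.0) for th in (193.5,194,194.5,195,195)])
```

```text
[0.0002, -0.0005, 0.0, 0.0, 0.0, -0.009, 0.0004, -0.001, 0.0, 0.0, 0.0, -0.017, 0.0007, -0.0016, 0.0, 0.0, 0.0, -0.026, 0.0009, -0.0021, 0.0, 0.0, 0.0, -0.035, 0.0009, -0.0021, 0.0, 0.0, 0.0, -0.035]
```

Emit:
{"op": "carry_out", "data": {"deltas": [0.0002,-0.0005,0,0,0,-0.009,0.0004,-0.001,0,0,0,-0.017,0.0006,-0.0016,0,0,0,-0.026,0.0008,-0.0021,0,0,0,-0.035,0.0008,-0.0021,0,0,0,-0.035]}}

```text
time: 4.8
eef_pos: [0.4367, 0.2388, 0.0744]
tcp_rot: [-0.131, 0.991, 0.0, -0.0]
contact_force: [-1.6, 1.9, 0.2]
opening: -0.003
finger_force: 1.3
```

```bash
python3 -c "
from look import *;tabs('p3')"
```

```text
F [-1.6  1.9  0.2] pos [0.4367 0.2388 0.0744] t 4.8
top 45 zt 0.0859 r,ang 0.0573 -46.8
top 82 zt 0.0819 r,ang 0.0587 72.8
scene 51 zt 0.0802 r,ang 0.0498 69.1
scene 100 zt 0.0837 r,ang 0.0601 -47.5
scene 121 zt 0.0824 r,ang 0.0582 -167.3
```

```bash
cat >> pl.py <<'E'
def press(th,z,r=.062,yaw=None): return [*(c+r*u(th)),z,th if yaw is None else yaw]
E
python3 - <<'E'
from pl import *
rows([push(195,.006),push(195,.006,.10),press(192.5,.105),press(192.5,.088),press(192.5,.083)])
E
```

```text
[0.0, 0.006, 0.0, 0.0, 0.0, -0.0, 0.0, 0.006, -0.026, 0.0, 0.0, -0.0, 0.0029, -0.0233, -0.031, 0.0, 0.0, 0.044, 0.0029, -0.0233, -0.014, 0.0, 0.0, 0.044, 0.0029, -0.0233, -0.009, 0.0, 0.0, 0.044]
```

Emit:
{"op": "carry_out", "data": {"deltas": [0,0.006,0,0,0,0,0,0.006,-0.026,0,0,0,0.0029,-0.0233,-0.031,0,0,0.044,0.0029,-0.0233,-0.014,0,0,0.044,0.0029,-0.0233,-0.009,0,0,0.044]}}

```text
time: 5.52
eef_pos: [0.4385, 0.2151, 0.0813]
tcp_rot: [-0.109, 0.994, -0.0, -0.002]
contact_force: [-2.1, -2.3, 5.8]
opening: 0.0
finger_force: 3.5
```

Emit:
{"op": "carry_out", "data": {"deltas": [0,0,0.0005,0,0,0,0,0,0.001,0,0,0,0,0,0.0015,0,0,0,0,0,0.002,0,0,0,0,0,0.002,0,0,0]}}

```text
time: 6.15
eef_pos: [0.44, 0.2154, 0.0814]
tcp_rot: [-0.109, 0.994, 0.0, 0.0]
contact_force: [0.6, 0.6, 0.0]
opening: 0.003
finger_force: 0.0
```

Emit:
{"op": "carry_out", "data": {"deltas": [0,0,0.0005,0,0,0,0,0,0.001,0,0,0,0,0,0.0015,0,0,0,0,0,0.002,0,0,0,0,0,0.002,0,0,0]}}

```text
time: 6.78
eef_pos: [0.4403, 0.2154, 0.0805]
tcp_rot: [-0.109, 0.994, -0.0, 0.0]
contact_force: [-4.3, -1.4, 7.5]
opening: 0.001
finger_force: 3.8
```

Emit:
{"op": "carry_out", "data": {"deltas": [0,0,0.0005,0,0,0,0,0,0.001,0,0,0,0,0,0.0015,0,0,0,0,0,0.0015,0,0,0]}}

```text
time: 7.28
eef_pos: [0.4403, 0.2155, 0.0794]
tcp_rot: [-0.109, 0.994, -0.0, -0.0]
contact_force: [-4.0, -0.8, 9.7]
opening: 0.001
finger_force: 4.9
```

Emit:
{"op": "carry_out", "data": {"deltas": [0,0,0.0005,0,0,0,0,0,0.001,0,0,0,0,0,0.0015,0,0,0,0,0,0.002,0,0,0]}}

```text
time: 7.78
eef_pos: [0.4401, 0.2155, 0.0778]
tcp_rot: [-0.109, 0.994, -0.0, -0.001]
contact_force: [-6.4, -1.4, 13.7]
opening: 0.001
finger_force: 6.7
```

Emit:
{"op": "carry_out", "data": {"deltas": [0,0,0.0005,0,0,0,0,0,0.001,0,0,0,0,0,0.0015,0,0,0,0,0,0.0015,0,0,0]}}

```text
time: 8.28
eef_pos: [0.4406, 0.2155, 0.0749]
tcp_rot: [-0.109, 0.994, 0.0, 0.001]
contact_force: [-0.7, 0.6, 5.0]
opening: -0.002
finger_force: 2.7
```

Emit:
{"op": "carry_out", "data": {"deltas": [0,0,0.0005,0,0,0,0,0,0.001,0,0,0,0,0,0.0015,0,0,0,0,0,0.0015,0,0,0]}}

```text
time: 8.78
eef_pos: [0.4401, 0.2154, 0.0728]
tcp_rot: [-0.109, 0.994, 0.0, 0.0]
contact_force: [0.3, -0.3, 2.8]
opening: 0.001
finger_force: 1.4
```

Emit:
{"op": "carry_out", "data": {"deltas": [0,0,0.0005,0,0,0,0,0,0.001,0,0,0,0,0,0.0015,0,0,0,0,0,0.0015,0,0,0]}}

```text
time: 9.28
eef_pos: [0.4403, 0.2154, 0.0725]
tcp_rot: [-0.109, 0.994, -0.0, -0.0]
contact_force: [-2.6, -1.6, 10.0]
opening: 0.006
finger_force: 5.0
```

Emit:
{"op": "carry_out", "data": {"deltas": [0,0,0.0005,0,0,0,0,0,0.001,0,0,0,0,0,0.0015,0,0,0,0,0,0.002,0,0,0,0,0,0.002,0,0,0]}}

```text
time: 9.9
eef_pos: [0.4404, 0.2155, 0.0722]
tcp_rot: [-0.109, 0.994, -0.0, -0.001]
contact_force: [-6.4, -2.2, 19.3]
opening: 0.002
finger_force: 10.2
```

Run:
```python
import json
from pl import *
json.dump([*press(192.5,.069)],open("cmd.json","w"))
a=load();b=np.array(press(-47.5,.11,yaw=132.5));m=a+(b-a)*.5;m[2]=.13
rows([press(192.5,.10),a+[0,0,.061,-10],[*(a+(b-a)*.35)[:2],.13,172],[*(a+(b-a)*.7)[:2],.13,162],[*b[:2],.12,152]])
rows([[*b[:2],.12,142.5],b])
```

```text
[0.0, 0.0, -0.031, 0.0, 0.0, -0.0, 0.0, 0.0, -0.061, 0.0, 0.0, 0.175, -0.0326, -0.0188, -0.061, 0.0, 0.0, 0.358, -0.0651, -0.0376, -0.061, 0.0, 0.0, 0.532, -0.093, -0.0537, -0.051, 0.0, 0.0, 0.707]
[0.0, 0.0, 0.0, 0.0, 0.0, 0.166, 0.0, 0.0, 0.01, 0.0, 0.0, 0.34]
```

Emit:
{"op": "carry_out", "data": {"deltas": [0,0,-0.031,0,0,0,0,0,-0.061,0,0,0.175,-0.0326,-0.0188,-0.061,0,0,0.358,-0.0651,-0.0376,-0.061,0,0,0.532,-0.093,-0.0537,-0.051,0,0,0.707]}}

```text
time: 10.52
eef_pos: [0.5436, 0.1827, 0.1203]
tcp_rot: [0.245, 0.97, 0.0, 0.0]
contact_force: [-0.3, 0.5, -0.9]
opening: 0.001
finger_force: 0.0
```

Run:
```python
from look import *
tabs('r1')
p=cv2.imread("pics/scene_r1.png")[140:240,190:340];cv2.imwrite("pics/v3.png",cv2.resize(p,None,fx=5,fy=5,interpolation=2))
p=ctrl.read_camera("wrist")[0];cv2.imwrite("pics/w2.png",p[:,:,::-1])
```

```text
F [-0.3  0.5 -0.9] pos [0.5436 0.1827 0.1203] t 10.53
scene 102 zt 0.0814 r,ang 0.059 73.6
scene 93 zt 0.0826 r,ang 0.0586 -47.6
scene 100 zt 0.0727 r,ang 0.0599 -166.7
```

View pics/v3.png

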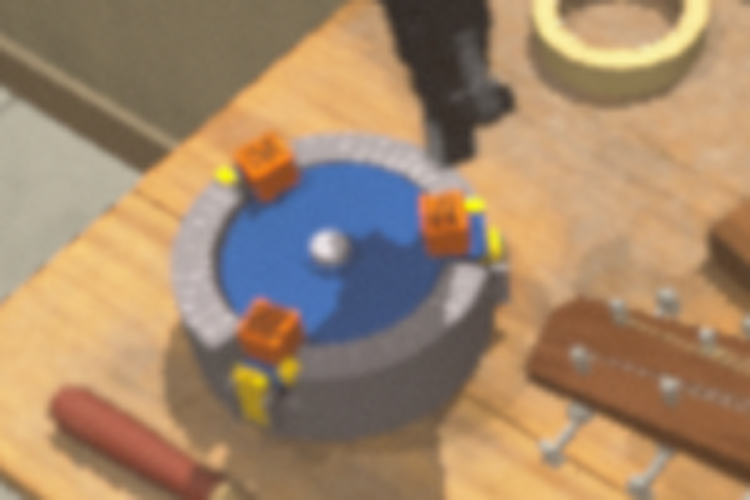

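View pics/w2.png

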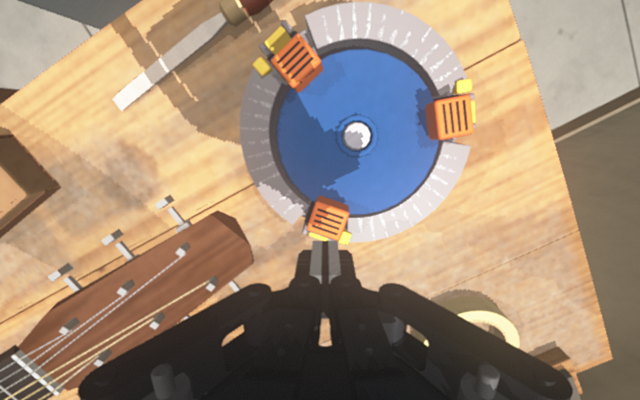

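Emit:
{"op": "carry_out", "data": {"deltas": [0,0,0,0,0,0.166,0,0,0.01,0,0,0.34,0,0,0.025,0,0,0.34,0,0,0.034,0,0,0.34,0,0,0.036,0,0,0.34]}}

```text
time: 11.3
eef_pos: [0.5413, 0.1831, 0.0832]
tcp_rot: [0.402, 0.916, -0.001, -0.001]
contact_force: [-1.4, -0.2, 1.5]
opening: -0.003
finger_force: 0.5
```

Emit:
{"op": "carry_out", "data": {"deltas": [0,0,0.0005,0,0,0,0,0,0.001,0,0,0,0,0,0.0015,0,0,0,0,0,0.002,0,0,0,0,0,0.002,0,0,0]}}

```text
time: 11.92
eef_pos: [0.5429, 0.1831, 0.0829]
tcp_rot: [0.403, 0.915, 0.0, 0.001]
contact_force: [0.0, -0.9, 1.0]
opening: 0.001
finger_force: 1.1
```

Commanded 0.082. Continuing.

Emit:
{"op": "carry_out", "data": {"deltas": [0,0,0.0005,0,0,0,0,0,0.001,0,0,0,0,0,0.0015,0,0,0,0,0,0.002,0,0,0,0,0,0.002,0,0,0]}}

```text
time: 12.55
eef_pos: [0.5432, 0.1832, 0.0815]
tcp_rot: [0.403, 0.915, 0.0, 0.001]
contact_force: [-0.9, -0.4, 6.1]
opening: -0.001
finger_force: 3.1
```

Emit:
{"op": "carry_out", "data": {"deltas": [0,0,0.0005,0,0,0,0,0,0.001,0,0,0,0,0,0.0015,0,0,0,0,0,0.0015,0,0,0]}}

```text
time: 13.05
eef_pos: [0.5436, 0.1831, 0.0804]
tcp_rot: [0.403, 0.915, 0.001, 0.001]
contact_force: [-0.9, -0.6, 8.0]
opening: -0.001
finger_force: 3.6
```

Commanded 0.0785.

Emit:
{"op": "carry_out", "data": {"deltas": [0,0,0.0005,0,0,0,0,0,0.001,0,0,0,0,0,0.0015,0,0,0,0,0,0.0015,0,0,0]}}

```text
time: 13.55
eef_pos: [0.5438, 0.1831, 0.0792]
tcp_rot: [0.403, 0.915, 0.001, 0.002]
contact_force: [-0.5, 0.2, 7.4]
opening: -0.001
finger_force: 4.1
```

Emit:
{"op": "carry_out", "data": {"deltas": [0,0,0.0005,0,0,0,0,0,0.001,0,0,0,0,0,0.0015,0,0,0,0,0,0.0015,0,0,0]}}

```text
time: 14.05
eef_pos: [0.5442, 0.183, 0.0781]
tcp_rot: [0.403, 0.915, 0.001, 0.002]
contact_force: [-0.6, -1.0, 8.7]
opening: -0.0
finger_force: 4.7
```

Emit:
{"op": "carry_out", "data": {"deltas": [0,0,0.0005,0,0,0,0,0,0.001,0,0,0,0,0,0.0015,0,0,0,0,0,0.0015,0,0,0]}}

```text
time: 14.55
eef_pos: [0.5444, 0.183, 0.077]
tcp_rot: [0.403, 0.915, 0.001, 0.002]
contact_force: [-1.2, -1.5, 10.8]
opening: -0.001
finger_force: 5.4
```

Emit:
{"op": "carry_out", "data": {"deltas": [0,0,0.0005,0,0,0,0,0,0.001,0,0,0,0,0,0.0015,0,0,0,0,0,0.0015,0,0,0]}}

```text
time: 15.05
eef_pos: [0.5426, 0.1831, 0.0729]
tcp_rot: [0.403, 0.915, 0.0, 0.0]
contact_force: [1.1, -0.5, 2.6]
opening: -0.004
finger_force: 1.7
```

Emit:
{"op": "carry_out", "data": {"deltas": [0,0,0.0005,0,0,0,0,0,0.001,0,0,0,0,0,0.0015,0,0,0,0,0,0.0015,0,0,0]}}

```text
time: 15.55
eef_pos: [0.5426, 0.183, 0.0714]
tcp_rot: [0.403, 0.915, 0.0, 0.0]
contact_force: [0.4, -0.5, 4.4]
opening: -0.0
finger_force: 2.0
```

Emit:
{"op": "carry_out", "data": {"deltas": [0,0,0.0005,0,0,0,0,0,0.001,0,0,0,0,0,0.0015,0,0,0,0,0,0.0015,0,0,0]}}

```text
time: 16.05
eef_pos: [0.5428, 0.1831, 0.0711]
tcp_rot: [0.403, 0.915, -0.0, 0.0]
contact_force: [-1.9, -1.0, 10.4]
opening: 0.001
finger_force: 4.8
```

Emit:
{"op": "carry_out", "data": {"deltas": [0,0,0.0005,0,0,0,0,0,0.001,0,0,0,0,0,0.0015,0,0,0,0,0,0.0015,0,0,0]}}

```text
time: 16.55
eef_pos: [0.543, 0.1831, 0.071]
tcp_rot: [0.402, 0.915, -0.0, 0.0]
contact_force: [-3.5, -2.0, 15.6]
opening: 0.002
finger_force: 7.8
```

Run:
```python
import json
from pl import *
json.dump(press(-47.5,.068,yaw=132.5),open("cmd.json","w"))
a=load();b=np.array(press(72.5,.11))
rows([a+[0,0,.032,0],a+[0,0,.062,-10],[*(a+(b-a)*.35)[:2],.13,112],[*(a+(b-a)*.7)[:2],.13,102],[*b[:2],.12,92]])
rows([[*b[:2],.12,82],b,press(72.5,.095),press(72.5,.086),press(72.5,.084)])
```

```text
[0.0, 0.0, -0.032, 0.0, 0.0, -0.0, 0.0, 0.0, -0.062, 0.0, 0.0, 0.175, 0.0325, 0.0188, -0.062, 0.0, 0.0, 0.358, 0.0651, 0.0376, -0.062, 0.0, 0.0, 0.532, 0.093, 0.0537, -0.052, 0.0, 0.0, 0.707]
[0.0, 0.0, 0.0, 0.0, 0.0, 0.175, 0.0, 0.0, 0.01, 0.0, 0.0, 0.34, 0.0, 0.0, 0.025, 0.0, 0.0, 0.34, 0.0, 0.0, 0.034, 0.0, 0.0, 0.34, 0.0, 0.0, 0.036, 0.0, 0.0, 0.34]
```

Emit:
{"op": "carry_out", "data": {"deltas": [0,0,-0.032,0,0,0,0,0,-0.062,0,0,0.175,0.0325,0.0188,-0.062,0,0,0.358,0.0651,0.0376,-0.062,0,0,0.532,0.093,0.0537,-0.052,0,0,0.707]}}

```text
time: 17.18
eef_pos: [0.518, 0.289, 0.1196]
tcp_rot: [0.697, 0.717, -0.001, -0.001]
contact_force: [0.2, -0.1, 0.4]
opening: -0.001
finger_force: 0.0
```

Run:
```python
from look import *
tabs('r2')
```

```text
F [ 0.2 -0.1  0.4] pos [0.518  0.289  0.1196] t 17.18
top 90 zt 0.0738 r,ang 0.0593 -45.8
top 70 zt 0.0741 r,ang 0.0597 -165.8
scene 104 zt 0.08 r,ang 0.0582 72.0
scene 88 zt 0.0713 r,ang 0.0605 -46.2
scene 104 zt 0.0718 r,ang 0.0585 -165.6
```

Two blocks are down at about 71–73 mm; the third is still at 80 mm.

Emit:
{"op": "carry_out", "data": {"deltas": [0,0,0,0,0,0.175,0,0,0.01,0,0,0.34,0,0,0.025,0,0,0.34,0,0,0.036,0,0,0.34,0,0,0.038,0,0,0.34]}}

```text
time: 17.9
eef_pos: [0.5184, 0.2874, 0.0809]
tcp_rot: [0.806, 0.592, -0.001, -0.0]
contact_force: [-0.4, 0.5, -0.2]
opening: -0.0
finger_force: 0.1
```

Emit:
{"op": "carry_out", "data": {"deltas": [0,0,0.0005,0,0,0,0,0,0.001,0,0,0,0,0,0.0015,0,0,0,0,0,0.002,0,0,0,0,0,0.002,0,0,0]}}

```text
time: 18.52
eef_pos: [0.5193, 0.288, 0.0808]
tcp_rot: [0.806, 0.592, 0.0, 0.0]
contact_force: [0.1, 0.6, 1.5]
opening: 0.002
finger_force: 0.8
```

Commanded 0.080.

Emit:
{"op": "carry_out", "data": {"deltas": [0,0,0.0005,0,0,0,0,0,0.001,0,0,0,0,0,0.0015,0,0,0,0,0,0.002,0,0,0,0,0,0.002,0,0,0]}}

```text
time: 19.15
eef_pos: [0.5196, 0.2883, 0.0795]
tcp_rot: [0.806, 0.591, 0.001, -0.0]
contact_force: [-1.8, -0.0, 5.7]
opening: 0.0
finger_force: 3.0
```

Emit:
{"op": "carry_out", "data": {"deltas": [0,0,0.0005,0,0,0,0,0,0.001,0,0,0,0,0,0.0015,0,0,0,0,0,0.0015,0,0,0]}}

```text
time: 19.65
eef_pos: [0.5197, 0.2886, 0.0784]
tcp_rot: [0.806, 0.591, 0.001, -0.0]
contact_force: [-2.8, -0.2, 7.4]
opening: -0.0
finger_force: 3.7
```

Commanded 0.0765.

Emit:
{"op": "carry_out", "data": {"deltas": [0,0,0.0005,0,0,0,0,0,0.001,0,0,0,0,0,0.0015,0,0,0,0,0,0.0015,0,0,0]}}

```text
time: 20.15
eef_pos: [0.5199, 0.2888, 0.0773]
tcp_rot: [0.806, 0.591, 0.001, -0.0]
contact_force: [-2.7, 1.2, 8.2]
opening: -0.001
finger_force: 4.3
```

Emit:
{"op": "carry_out", "data": {"deltas": [0,0,0.0005,0,0,0,0,0,0.001,0,0,0,0,0,0.0015,0,0,0,0,0,0.0015,0,0,0]}}

```text
time: 20.65
eef_pos: [0.5201, 0.289, 0.0762]
tcp_rot: [0.806, 0.591, 0.002, -0.0]
contact_force: [-2.4, 1.2, 10.0]
opening: 0.002
finger_force: 4.8
```

Commanded 0.0735.

Emit:
{"op": "carry_out", "data": {"deltas": [0,0,0.0005,0,0,0,0,0,0.001,0,0,0,0,0,0.0015,0,0,0,0,0,0.0015,0,0,0]}}

```text
time: 21.15
eef_pos: [0.5203, 0.2892, 0.0751]
tcp_rot: [0.806, 0.591, 0.002, -0.0]
contact_force: [-3.8, 0.6, 10.7]
opening: -0.002
finger_force: 5.5
```

Emit:
{"op": "carry_out", "data": {"deltas": [0,0,0.0005,0,0,0,0,0,0.001,0,0,0,0,0,0.0015,0,0,0,0,0,0.0015,0,0,0]}}

```text
time: 21.65
eef_pos: [0.5205, 0.2894, 0.074]
tcp_rot: [0.806, 0.591, 0.002, -0.0]
contact_force: [-3.3, 0.9, 11.6]
opening: -0.002
finger_force: 6.1
```

Commanded 0.0705.

Emit:
{"op": "carry_out", "data": {"deltas": [0,0,0.0005,0,0,0,0,0,0.001,0,0,0,0,0,0.0015,0,0,0,0,0,0.0015,0,0,0]}}

```text
time: 22.15
eef_pos: [0.5188, 0.2878, 0.0688]
tcp_rot: [0.806, 0.591, -0.0, -0.0]
contact_force: [0.0, 0.3, 1.3]
opening: 0.001
finger_force: 0.7
```

Emit:
{"op": "carry_out", "data": {"deltas": [0,0,0.0005,0,0,0,0,0,0.001,0,0,0,0,0,0.0015,0,0,0,0,0,0.0015,0,0,0]}}

```text
time: 22.65
eef_pos: [0.5189, 0.2878, 0.0686]
tcp_rot: [0.806, 0.592, -0.001, -0.0]
contact_force: [-3.5, -0.0, 7.1]
opening: 0.003
finger_force: 3.7
```

Emit:
{"op": "carry_out", "data": {"deltas": [0,0,0.0005,0,0,0,0,0,0.001,0,0,0,0,0,0.0015,0,0,0,0,0,0.0015,0,0,0]}}

```text
time: 23.15
eef_pos: [0.5189, 0.2879, 0.0685]
tcp_rot: [0.806, 0.592, -0.001, -0.0]
contact_force: [-5.2, -2.0, 12.8]
opening: -0.003
finger_force: 6.8
```

Emit:
{"op": "carry_out", "data": {"deltas": [0,0,-0.034,0,0,0,0,0,-0.084,0,0,0,0,0,-0.134,0,0,0,0.06,0,-0.16,0,0,0,0.12,0,-0.16,0,0,0]}}

```text
time: 23.78
eef_pos: [0.5572, 0.4034, 0.2301]
tcp_rot: [0.807, 0.591, 0.003, 0.001]
contact_force: [0.6, -0.8, 1.1]
opening: 0.002
finger_force: 0.0
```

Run:
```python
from look import *
tabs('r3')
p=cv2.imread("pics/scene_r3.png")[140:240,190:340];cv2.imwrite("pics/v4.png",cv2.resize(p,None,fx=5,fy=5,interpolation=2))
p=cv2.imread("pics/top_r3.png")[185:305,190:340];cv2.imwrite("pics/v5.png",cv2.resize(p,None,fx=5,fy=5,interpolation=2))
```

```text
F [ 0.6 -0.8  1.1] pos [0.5572 0.4034 0.2301] t 23.77
top 86 zt 0.0727 r,ang 0.0593 -45.3
top 28 zt 0.0708 r,ang 0.0566 76.4
top 28 zt 0.073 r,ang 0.0605 -163.4
scene 91 zt 0.0685 r,ang 0.0602 71.2
scene 90 zt 0.0699 r,ang 0.06 -44.7
scene 104 zt 0.0703 r,ang 0.0572 -166.9
```

View pics/v4.png

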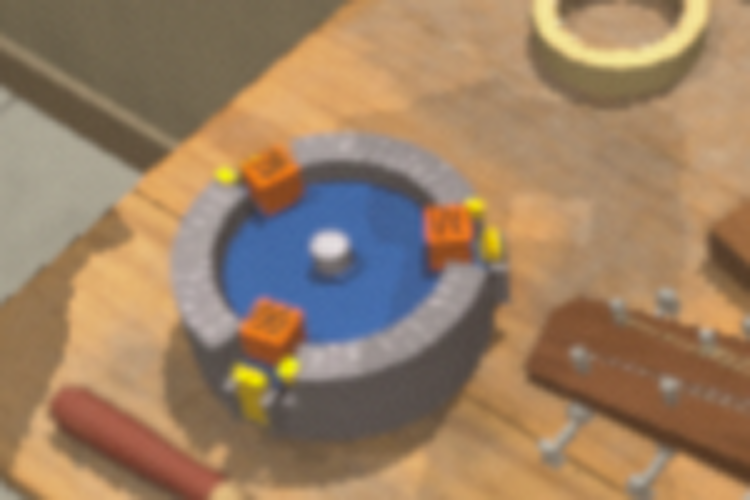

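View pics/v5.png

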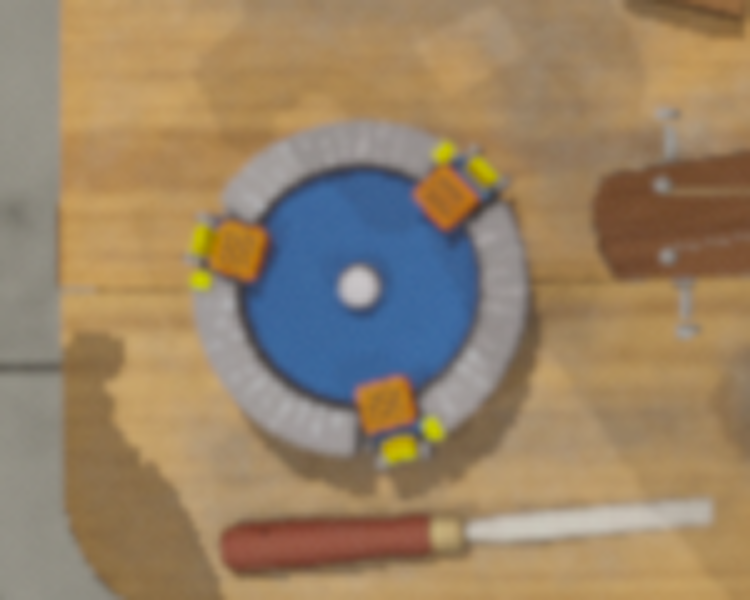

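```bash
python3 -c "
from plant import ctrl
print(ctrl.sign_off())"
```

```text
the job is handed in; nothing more can be done
None
```

The tub is closed and handed in at about 24 s: I turned the lid anticlockwise into its notches and pressed the three blocks down one at a time. Each press ended with a clear snap and then solid floor, with no force reading above about 20 N. The last pictures show all three blocks down at 68–73 mm and the catches back in their rest positions.

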